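Nip the parallel bar in the crank clamp

TASK

The ground steel parallel bar lies loose on the bed of the crank clamp. Swing the crank's folded red grip fully upright, wind the crank clockwise until the bar is squeezed firmly between the brass pad and the backstop, stopping by feel so that it is held fast but never crushed, then fold the grip fully flat again, leaving the bar clamped and the rest of the bench undisturbed.

Things in the scene. Friction and masses are not known exactly. Their poses are not given: they have to be found in the camera images.
- hub (a point): Crank's upright turning axis, at 110 mm above the bench, level with the fold pin. Below it a blue gearbox 90 x 90 mm, top at 80 mm, on a grey bed 110 x 300 x 30 mm fixed to the bench. Axes are the clamp's: y points along the bed to the backstop, z up. The backstop, a dark steel block 70 wide, 45 high, is bolted 179 to 197 mm from here along y, not measured.
- pin (a point): Fold pin at the outer end of the crank arm, 70 mm from the hub axis, 110 mm above the bench. Steel arm 14 mm wide, its top 94 mm above the bench; two lugs at the pin, 28 mm over all, up to 117 mm. The hub boss under the folded grip is 18 mm across, top at 98 mm.
- grip_end (a point): Free end of the red grip, on its centre line, 84 mm from the pin. Grip: round, 20 mm thick, from 14 to 84 mm from the pin, spinning freely about its length, so a hand on the upright grip need not turn with the crank. Folded, it lies level from the pin across the hub; upright, it stands straight above the pin.
- fold (a joint): Fold of the grip about the pin (rad): 0 flat over the arm, free end over the hub; 1.571 upright against a firm stop. It swings in the vertical plane through hub and pin. Pin friction 0.15 N m holds it wherever it is left; about 3 N inwards tips the upright grip.
- crank (a joint): Crank angle (rad), grows clockwise from above, starts at 0 to 1.5; 1 rad moves jaw and pad 10 mm towards the backstop. Drag 0.7 N m (10 N at the grip) holds it wherever left, clamped too. It pushes the bar along, then nips it somewhere from 6.2 to 8.0 rad. From there the clamping force grows about 120 N per rad and the push at the grip 1 N for each 7 N of clamping.
- pad: Sprung brass face of the moving jaw, 60 wide, 36 high, yields 1 mm per 12 N. Origin at bench level, straight below the hub when the crank is at 0; the face is 92 mm from it along its y. Well clamped, the bar is pressed with 20 to 65 N, best about 40 N (6 N more push at the grip than when running free); above 70 N it is spoilt.
- bar: Ground steel parallel bar 110 x 25 x 30 mm (x, y, z), 0.6 kg, lying loose on the bed between pad and backstop, its length roughly across the bed. Origin in the centre of the underside.
- oil_tin: Green enamel oil-can-shaped tin, 66 mm across, 125 mm high, origin under its centre; a bystander.
- depth_gauge: Rusted steel depth gauge lying flat, blade 200 mm long; a bystander.
- spare_ring: Brass ring gauge lying flat, 70 mm across, 18 mm high; a bystander.
- spare_parallel: Second steel parallel bar 130 x 20 x 30 mm, beside the clamp; a bystander, not the one to clamp.
- jar: Small jar, 56 mm across, 70 mm high; a bystander.
Mind the look-alikes: they are no part of the job. Leave any blue look-alike of the bar alone.

How it is judged (in metres and radians):
On the way, in this order (a step that is already met when the one before it is completed fails the run):
1. the grip is swung upright (value of joint fold above 1.4 rad), for 0.2 s.
2. the bar is wound fast between pad and backstop with the grip still swung out (value of joint fold above 1 rad and contact force between pad and bar above 20 N), for 0.2 s.
At the end, for the whole second after the job is handed in: The grip is folded flat again (within 0.15 rad) and the bar is still clamped square (within 0.1 rad) and level between pad and backstop, pressed by the pad with more than 20 N and never more than 70 N, at rest (value of joint fold below 0.15 rad and contact force between pad and bar above 20 N and angle between bar's own z axis and vertical below 0.1 rad and angle between the y axis of bar and the y axis of hub, either way round below 0.1 rad and linear speed of bar below 0.01 m/s and velocity of joint crank below 0.05 rad/s); the robot touches nothing.
It fails at once if the bar is crushed: pressed by the pad with more than 70 N (contact force between pad and bar above 70 N).
It fails at once if a bystander is moved more than 30 mm (distance of any of oil_tin, depth_gauge, spare_ring, spare_parallel, jar from where it was at the start of the episode above 0.03 m).
It also fails if it takes over 72 s, if anything falls off the work surface, if the arm or the gripper's body presses on something with over 40 N, if the wrist force passes 120 N, or if a joint passes its speed limit or range.

ROBOT

A 6-joint arm with a two-finger parallel gripper is mounted at the origin on the work surface. World frame = base frame: x ahead of the robot, y to its left, z up, the work surface at z = 0. Lengths are in m, angles in degrees, forces in N, time in s.
With the tool pointing down it reaches from about 0.35 to 1 m from the base axis. Payload 7.1 kg.
Tool frame: the origin (TCP) lies at the very end of the fingers, on their centre line; the grasp point (between the pads) lies 19 mm behind it; z points along the fingers, y is the line along which they close (so a half turn about z gives the same grasp; the last joint's range is limited). The gripper opens to 85 mm and grips with 20 to 120 N. Pads are 22 mm wide; open, the fingers measure 114 mm over their backs; the gripper's body (76 mm by 85 mm) begins 54 mm behind the grasp point. The pads swing forward as they close: fully open they stand 13 mm farther back than shut.
Start: joints at [-64.458, 24.242, 93.386, -0, 62.372, -1.089], TCP at [0.28, -0.559, 0.196] pointing down, gripper open.
Joint ranges: [-172.04, 172.04], [-51.8, 120.97], [4.93, 147.93], [-75.15, 255.16], [6.16, 154.13], [-145.62, 145.62]. Speed limits (degrees/s): [136.94, 136.94, 172.46, 180, 180, 180].

INTERFACE

Orientations are given as [roll, pitch, yaw] about the fixed x, y, z axes, in that order (R = Rz(yaw) Ry(pitch) Rx(roll)).
In Python, from cell import arm, eyes, nets gives the robot as it stands. The module is installed in compiled form; this text tells all that it offers.
- The arm moves only by the shell command python3 -m creep 'ROWS' [FORCE]. ROWS is JSON, a list of rows, each an object with "slide": the shift along the tool's x, y, z in m, a list of three; "angular": the turn, a rotation vector about the tool's x, y, z in rad, a list of three; "fingers": the opening, from -1 (shut) to 1 (fully open). A call has 1 to 12 rows; each row shifts and turns the commanded pose from where the row before left it, along the tool's axes as they then stand; what a row does not reach is not made up. A row lasts 1/12 s, in which the tool goes at most 41.7 mm and 7.16 degrees, less where a joint would pass 70% of its speed; a pose out of reach is approached as far as the arm can. A call is refused whole if a number of a shift passes 0.0417 or a number of a turn 0.125, either way. A call with a gripper value outside its range is refused whole. The fingers move at their own pace and stop on an object; FORCE is the grip in N (left out, the last holds). Time passes only in rows, so rows that do not move let the fingers close. It gives the time, the measured TCP pose, the force, the opening and the grip force at its end, in the units of the state.
- arm.get_state(): the state, without advancing time (a new reading comes with each control period).
- eyes.camera(name): name is "scene" or "top"; returns (picture, depth): 400x640x3 uint8, red, green, blue; 400x640 float32, m along the optical axis (not along the pixel's ray), 0 where there is no reading.
- eyes.calibration(name): a dict with "fov_y" (degrees; the focal length in pixels is half the picture's height over the tangent of half this angle, whatever the lens; pixels are square), "cx", "cy" (the principal point, pixels), "position" and "attitude" of the camera in the world. Camera axes: x right, y up, looking along -z (the intrinsics and any distortion apply to the point x, -y, -z); pixel columns grow to the right and rows downward; lengths in m; the calibration is good to about 2 mm. A picture is of the moment at which its call begins. calibration takes no time and is no camera call.
- arm.job_done(): hands the job in; it is judged then, once.
Trained networks look in the newest picture that a camera, given by its name, has taken for a name from the list of things; names that differ only in an ending like _2 or _b are one class to them, and where a whole thing is asked for, a point or a joint stands for the part that bears it (a point fixed in the world has none). Each returns a list of dicts, best first, with "conf" (0 to 1); they miss things now and then, are a little off and sometimes report something else, mostly with a low value. They report only what shows in the picture. A call takes as long as a camera call. They do not tell look-alikes from the thing itself.
- nets.boxes_of(camera, name): "bbox" ([left, top, right, bottom] in pixels, round what is visible of it).
- nets.regions_of(camera, name): "pixels" (400x640 bool, what is visible of it) and "bbox" ([left, top, right, bottom] in pixels, round what is visible of it).
The state is a dict: "clock": time; "joint_positions": joint angles; "joint_velocities": joint speeds; "joint_torque": joint torques, N m; "tcp_pos": TCP position; "tool_rot": TCP orientation; "ft_force": force on the tool from outside, world axes, zero at the start; "wrist_torque": the same for the moment, N m; "finger_gap": finger opening in m; "finger_force": force on a finger pad.
Only numpy, scipy, OpenCV 4.12 (cv2) and the standard library are available. Lean on these libraries where they do the work, as an engineer would, in place of code of your own. Each camera call takes 0.05 s, during which the arm holds its last target. There are 200 camera calls.

## Working session

There is one attempt and no reset: what is moved stays moved. The work goes in short steps, Python scripts to look and compute and a shell command to move; the robot and the scene stay as the last step left them, time stands still between calls to the robot, and variables do not carry over. Pictures are saved under pics/ and viewed, at most 13 in all, crops included, and the job is handed in when it is done.

```bash
mkdir -p pics
cat > h.py <<'E'
import numpy as np, cv2, json
from cell import arm, eyes, nets
from scipy.spatial.transform import Rotation as R
def grab(c):
    im,d=eyes.camera(c); return im,d,eyes.calibration(c)
def att(k):
    a=np.array(k["attitude"],float)
    return a if a.shape==(3,3) else R.from_euler('xyz',a,degrees=True).as_matrix()
def cloud(d,k):
    h,w=d.shape; f=h/2/np.tan(np.radians(k["fov_y"])/2)
    u,v=np.meshgrid(np.arange(w),np.arange(h))
    K=np.array([[f,0,k["cx"]],[0,f,k["cy"]],[0,0,1.]])
    dist=np.array(k.get("distortion",[0,0,0,0,0]),float)
    p=cv2.undistortPoints(np.stack([u,v],-1).reshape(-1,1,2).astype(float),K,dist).reshape(h,w,2)
    P=np.stack([p[...,0]*d,-p[...,1]*d,-d],-1)
    return P@att(k).T+np.array(k["position"])
E
python3 - <<'E'
from h import *
for c in("scene","top"):
    im,d,k=grab(c); print(c,k); cv2.imwrite(f"pics/{c}0.png",im[...,::-1])
    P=cloud(d,k); np.save(f"{c}.npy",P); np.save(f"{c}_im.npy",im)
    for n in("hub","pin","grip_end","pad","bar","oil_tin","depth_gauge","spare_ring","spare_parallel","jar"):
        for r in nets.regions_of(c,n)[:3]:
            m=r["pixels"]&(d>0); q=P[m]
            print(n,round(r["conf"],2),np.round(r["bbox"]),np.round(np.median(q,0),3) if len(q) else None, np.round(np.percentile(q[:,2],98),3) if len(q) else "")
print(arm.get_state())
E
```

```text
scene {'fov_y': 47.1726781570837, 'cx': 319.72822501502475, 'cy': 205.76505961132477, 'position': array([0.94356532, 0.73672237, 0.71971514]), 'attitude': array([ 54.26520269,   0.74872443, 148.99331262])}
hub 0.74 [244. 198. 365. 297.] [0.595 0.005 0.033] 0.118
pin 0.64 [264. 197. 305. 218.] [ 0.577 -0.04   0.109] 0.121
pin 0.22 [300. 233. 342. 268.] [0.555 0.072 0.057] 0.061
grip_end 0.53 [264. 196. 306. 209.] [ 0.58  -0.047  0.114] 0.121
pad 0.68 [296. 227. 314. 251.] [0.57  0.029 0.055] 0.07
bar 0.86 [304. 233. 342. 266.] [0.555 0.072 0.056] 0.061
bar 0.85 [362. 200. 383. 239.] [0.376 0.023 0.027] 0.031
bar 0.72 [387. 247. 438. 265.] [0.369 0.172 0.025] 0.031
oil_tin 0.57 [264. 133. 289. 174.] [ 0.459 -0.34   0.055] 0.109
depth_gauge 0.57 [196. 172. 234. 214.] [ 0.654 -0.357  0.006] 0.014
spare_ring 0.68 [439. 320. 481. 357.] [0.44  0.394 0.016] 0.019
spare_parallel 0.83 [378. 331. 432. 386.] [0.572 0.379 0.028] 0.031
jar 0.85 [226. 150. 244. 178.] [ 0.567 -0.385  0.042] 0.07
top {'fov_y': 56.604394252896924, 'cx': 312.3615592113473, 'cy': 201.51234503142268, 'position': array([ 
[... 777 characters left out ...]
ock': 1.1, 'joint_positions': array([-6.44586841e+01,  2.42408319e+01,  9.33864756e+01, -1.12796210e-03,
        6.23709058e+01, -1.08664916e+00]), 'joint_velocities': array([-0.03650899, -0.1648799 , -0.00335795,  0.00250419, -0.06377131,
       -0.03621648]), 'joint_torque': array([-7.63172611e-04, -5.57359886e+01, -2.82148719e+01, -8.44552665e-05,
        8.03273360e-04,  5.58026585e-06]), 'tcp_pos': array([ 0.28015573, -0.5586841 ,  0.19622952]), 'tool_rot': array([1.79998233e+02, 1.03305885e-03, 2.66284881e+01]), 'ft_force': array([0.81038494, 0.30610099, 0.44794832]), 'wrist_torque': array([-0.02300269,  0.00075044, -0.03803959]), 'finger_force': 0.0, 'finger_gap': 0.08522639478830557}
```

Run:
```python
from h import *
im=np.load("top_im.npy");P=np.load("top.npy")
cv2.imwrite("pics/topc.png",cv2.resize(im[120:290,220:440],None,fx=3.5,fy=3.5,interpolation=cv2.INTER_CUBIC)[...,::-1])
z=P[...,2];roi=(P[...,0]>.42)&(P[...,0]<.72)&(P[...,1]>-.16)&(P[...,1]<.22)
hsv=cv2.cvtColor(im,cv2.COLOR_RGB2HSV)
red=roi&((hsv[...,0]<8)|(hsv[...,0]>172))&(hsv[...,1]>130)
blue=roi&(abs(hsv[...,0].astype(int)-112)<15)&(hsv[...,1]>90)&(z>.07)
bed=roi&(abs(z-.032)<.006)
def rect(m,n):
    q=P[m]; 
    r=cv2.minAreaRect(q[:,:2].astype(np.float32)*1000); print(n,m.sum(),"rect mm",np.round(r[0],1),np.round(r[1],1),round(r[2],1),"zmed",np.round(np.median(q[:,2]),3),np.round(q[:,2].max(),3))
rect(red,"red");rect(blue,"blue");rect(bed,"bed")
rect(roi&(z>.07)&(z<.09),"gear80")
for r in nets.regions_of("top","bar"): 
    rect(r["pixels"]&(z>.01),f"bar {np.round(r['bbox'])} rgb {np.round(im[r['pixels']].mean(0))}")
rect(nets.regions_of("top","pad")[0]["pixels"],"pad")
rect(roi&(z>.069)&(z<.082)&(P[...,1]>.09),"backstop")
```

```text
red 219 rect mm [523.6 -26.5] [ 39.  194.4] 64.6 zmed 0.12 0.98
blue 885 rect mm [535.4 -63.4] [104.3 225. ] 85.4 zmed 0.08 0.98
bed 2130 rect mm [567.4  14.7] [118.5 299.8] 16.3 zmed 0.03 0.038
gear80 1620 rect mm [573.1  10.3] [ 90.2 258.6] 16.4 zmed 0.079 0.089
bar [382. 184. 426. 203.] rgb [ 54.  86. 137.] 451 rect mm [ 500.1 -137.8] [ 74.9 298.1] 14.1 zmed 0.03 0.98
bar [276. 159. 293. 205.] rgb [143. 144. 148.] 453 rect mm [514.5  50.5] [200.4  35.8] 21.2 zmed 0.06 0.98
bar [291. 240. 332. 271.] rgb [ 69. 101. 145.] 424 rect mm [366.7   8.4] [96.6 77.1] 28.6 zmed 0.03 0.98
bar [232. 234. 262. 276.] rgb [ 63.  93. 136.] 465 rect mm [398.3 113.5] [ 75.8 226.7] 32.7 zmed 0.03 0.98
pad 59 rect mm [568.6  21.5] [44.9 10.4] 17.8 zmed 0.069 0.074
backstop 299 rect mm [540.4 121.9] [70. 26.] 16.4 zmed 0.075 0.082
```

View pics/topc.png

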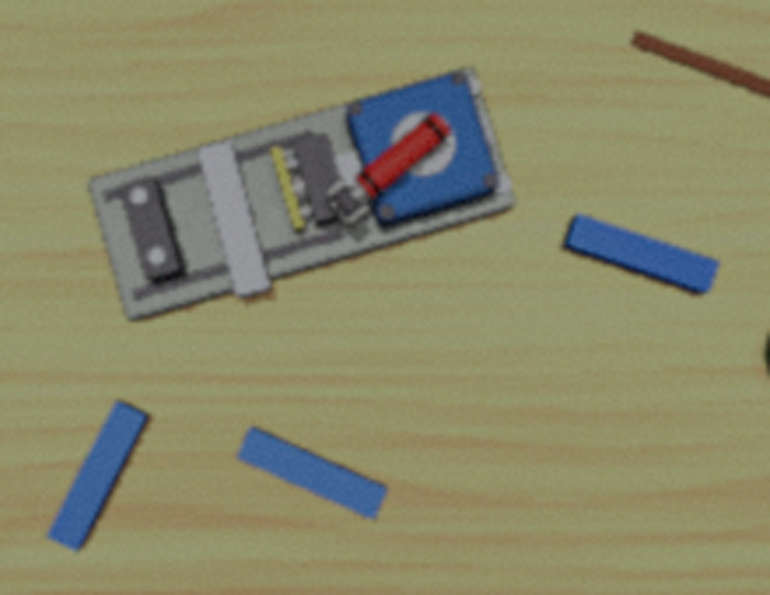

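View pics/scene0.png

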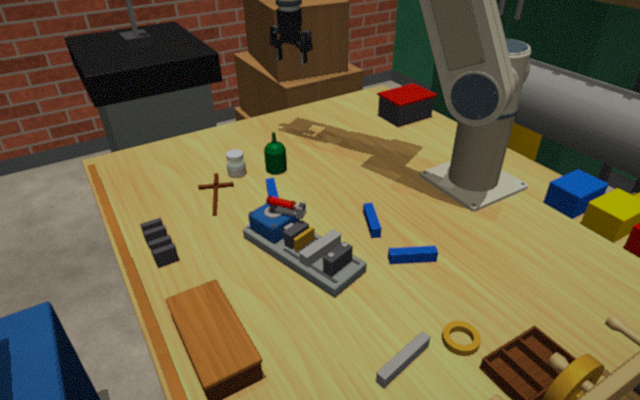

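Run:
```python
from h import *
im=np.load("top_im.npy");P=np.load("top.npy");z=P[...,2]
roi=(P[...,0]>.42)&(P[...,0]<.72)&(P[...,1]>-.2)&(P[...,1]<.22)&(z<.2)
hsv=cv2.cvtColor(im,cv2.COLOR_RGB2HSV).astype(int)
a=np.radians(16.4);ex=np.array([np.cos(a),np.sin(a)]);ey=np.array([-np.sin(a),np.cos(a)])
red=roi&((hsv[...,0]<10)|(hsv[...,0]>170))&(hsv[...,1]>120)&(z>.09)
box=roi&(abs(z-.08)<.006)&(P[...,1]<.05)
box=cv2.morphologyEx(box.astype(np.uint8),cv2.MORPH_OPEN,np.ones((3,3)))>0
def rect(m,n):
    q=P[m];r=cv2.minAreaRect(q[:,:2].astype(np.float32)*1000)
    print(n,m.sum(),np.round(r[0],1),np.round(r[1],1),round(r[2],1),np.round(np.percentile(q[:,2],[2,50,98]),3)); return q
q=rect(red,"red");c=q[:,:2].mean(0);u=np.linalg.svd(q[:,:2]-c)[2][0];u*=-np.sign(u[1])
s=(q[:,:2]-c)@u; print("axis pin->end dir",u,"deg",np.degrees(np.arctan2(u[1],u[0])),"s",s.min(),s.max(),"c",c)
mid=c+u*(s.min()+s.max())/2
print("pin from grip",mid-49*u/1000,"hub from grip",mid+21*u/1000,"end",mid+35*u/1000)
rect(box,"box"); rect(roi&(z>.025)&(z<.04),"bed")
hub=mid+21*u/1000
for n,m in (("bs",roi&(z>.069)&(z<.082)&(P[...,1]>.09)),("bartop",roi&(z>.055)&(z<.067)&((P[...,:2]-hub)@ey>.1)),("yellow",roi&(abs(hsv[...,0]-25)<8)&(hsv[...,1]>100)&(z>.055)),("boxc",box)):
    q=rect(m,n); t=(q[:,:2]-hub)*1000
    print("  along y",np.round(np.percentile(t@ey,[0,3,50,97,100]),1),"x",np.round(np.percentile(t@ex,[0,3,50,97,100]),1))
```

```text
red 217 [582.5 -53.7] [18.1 67.7] 38.4 [0.115 0.12  0.124]
axis pin->end dir [ 0.63291309 -0.77422285] deg -50.73462681693075 s -0.03356452269747257 0.03416871908709221 c [ 0.5819407  -0.05367571]
pin from grip [ 0.55111916 -0.01597268] hub from grip [ 0.59542307 -0.07016828] end [ 0.60428386 -0.0810074 ]
box 1040 [596.8 -70.1] [89.7 89.6] 16.3 [0.076 0.08  0.084]
bed 2231 [575.3 -10.8] [148.  364.6] 8.1 [0.026 0.03  0.035]
bs 299 [540.4 121.9] [70. 26.] 16.4 [0.072 0.075 0.08 ]
  along y [186.8 187.3 199.5 211.8 212.8] x [-33.6 -31.8   1.4  34.1  36.4]
bartop 460 [548.5  68.8] [ 98.3 110.7] 89.0 [0.057 0.06  0.065]
  along y [100.1 129.9 142.4 186.8 206.6] x [-62.2 -59.1  -8.2  43.9  47.8]
yellow 48 [567.6  24.3] [56.7  6.3] 17.0 [0.066 0.07  0.074]
  along y [ 95.4  96.6  99.3 101.5 101.8] x [-28.4 -27.2   1.7  26.7  28.4]
boxc 1040 [596.8 -70.1] [89.7 89.6] 16.3 [0.076 0.08  0.084]
  along y [-45.1 -42.   -3.7  41.5  44.5] x [-43.5 -41.1   2.4  42.8  46.2]
```

```bash
python3 -m creep '[{"slide":[0.0333,-0.0202,0],"angular":[0,0,0],"fingers":1},{"slide":[0.0333,-0.0202,0],"angular":[0,0,0],"fingers":1},{"slide":[0.0333,-0.0202,0],"angular":[0,0,0],"fingers":1},{"slide":[0.0333,-0.0202,0],"angular":[0,0,0],"fingers":1},{"slide":[0.0333,-0.0202,0],"angular":[0,0,0],"fingers":1},{"slide":[0.0333,-0.0202,0],"angular":[0,0,0],"fingers":1},{"slide":[0.0333,-0.0202,0],"angular":[0,0,0],"fingers":1},{"slide":[0.0333,-0.0202,0],"angular":[0,0,0],"fingers":1},{"slide":[0.0333,-0.0202,0],"angular":[0,0,0],"fingers":1},{"slide":[0.0333,-0.0202,0],"angular":[0,0,0],"fingers":1},{"slide":[0.0333,-0.0202,0],"angular":[0,0,0],"fingers":1},{"slide":[0.0333,-0.0202,0],"angular":[0,0,0],"fingers":1}]' 30
python3 -m creep '[{"slide":[0.0333,-0.0202,0],"angular":[0,0,0],"fingers":1},{"slide":[0.0333,-0.0202,0],"angular":[0,0,0],"fingers":1},{"slide":[0.0333,-0.0202,0],"angular":[0,0,0],"fingers":1},{"slide":[0,0,0],"angular":[0,0,-0.12],"fingers":1},{"slide":[0,0,0],"angular":[0,0,-0.12],"fingers":1},{"slide":[0,0,0],"angular":[0,0,-0.12],"fingers":1},{"slide":[0,0,0],"angular":[0,0,-0.12],"fingers":1},{"slide":[0,0,0],"angular":[0,0,-0.12],"fingers":1},{"slide":[0,0,0],"angular":[0,0,-0.12],"fingers":1},{"slide":[0,0,0],"angular":[0,0,-0.12],"fingers":1},{"slide":[0,0,0],"angular":[0,0,-0.12],"fingers":1},{"slide":[0,0,0],"angular":[0,0,-0.12],"fingers":1}]'
python3 -m creep '[{"slide":[0,0,0],"angular":[0,0,-0.12],"fingers":1},{"slide":[0,0,0],"angular":[0,0,-0.12],"fingers":1},{"slide":[0,0,0],"angular":[0,0,-0.12],"fingers":1},{"slide":[0,0,0],"angular":[0,0,-0.12],"fingers":1},{"slide":[0,0,0],"angular":[0,0,-0.12],"fingers":1},{"slide":[0,0,0],"angular":[0,0,-0.112],"fingers":1},{"slide":[0,0,0],"angular":[0,0,0],"fingers":1},{"slide":[0,0,0],"angular":[0,0,0],"fingers":1}]'
```

```text
clock: 2.2
tcp_pos: [0.5295, -0.1611, 0.1965]
tool_rot: [180.0, -0.0, 26.6]
ft_force: [0.7, 0.3, 0.3]
finger_gap: 0.0858
finger_force: 0.0
clock: 3.2
tcp_pos: [0.5909, -0.0639, 0.1963]
tool_rot: [180.0, 0.0, 88.9]
ft_force: [-0.2, 0.5, -0.6]
finger_gap: 0.0852
finger_force: 0.0
clock: 3.87
tcp_pos: [0.5909, -0.0639, 0.1962]
tool_rot: [180.0, 0.0, 129.1]
ft_force: [-0.4, 0.4, 0.4]
finger_gap: 0.085
finger_force: 0.0
```

```bash
python3 -m creep '[{"slide":[0,0,0.026],"angular":[0,0,0],"fingers":1},{"slide":[0,0,0.026],"angular":[0,0,0],"fingers":1},{"slide":[0,0,0.026],"angular":[0,0,0],"fingers":1},{"slide":[0,0,0.025],"angular":[0,0,0],"fingers":1},{"slide":[0,0,0],"angular":[0,0,0],"fingers":1}]' 25
python3 -m creep '[{"slide":[0,0,0],"angular":[0,0,0],"fingers":-0.3},{"slide":[0,0,0],"angular":[0,0,0],"fingers":-0.4},{"slide":[0,0,0],"angular":[0,0,0],"fingers":-0.5},{"slide":[0,0,0],"angular":[0,0,0],"fingers":-0.7},{"slide":[0,0,0],"angular":[0,0,0],"fingers":-1},{"slide":[0,0,0],"angular":[0,0,0],"fingers":-1},{"slide":[0,0,0],"angular":[0,0,0],"fingers":-1},{"slide":[0,0,0],"angular":[0,0,0],"fingers":-1},{"slide":[0,0,0],"angular":[0,0,0],"fingers":-1},{"slide":[0,0,0],"angular":[0,0,0],"fingers":-1}]' 25
python3 - <<'E'
from h import *
for c in("scene","top"):
    im,d,k=grab(c)
    cr=im[170:290,220:380] if c=="scene" else im[120:240,240:400]
    cv2.imwrite(f"pics/{c}1.png",cv2.resize(cr,None,fx=4,fy=4,interpolation=cv2.INTER_CUBIC)[...,::-1])
E
```

```text
clock: 4.28
tcp_pos: [0.5873, -0.0635, 0.0887]
tool_rot: [-179.7, -0.3, 129.1]
ft_force: [-1.6, -0.4, 0.1]
finger_gap: 0.0854
finger_force: 0.0
clock: 5.12
tcp_pos: [0.5908, -0.0639, 0.0932]
tool_rot: [-180.0, -0.0, 129.3]
ft_force: [-0.7, 0.0, -0.3]
finger_gap: 0.0001
finger_force: 0.0
```

View pics/scene1.png

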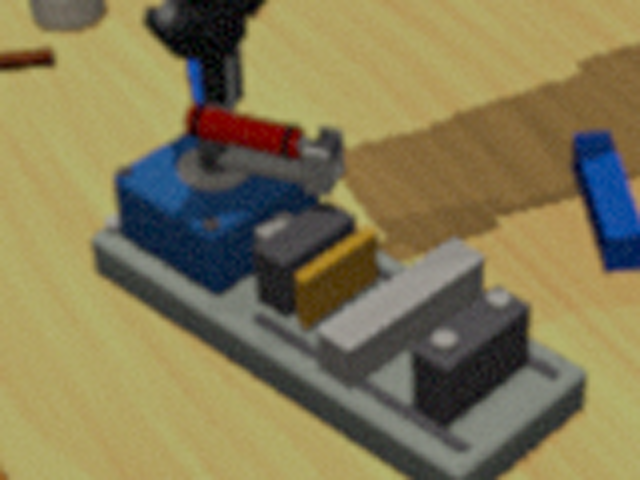

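View pics/top1.png

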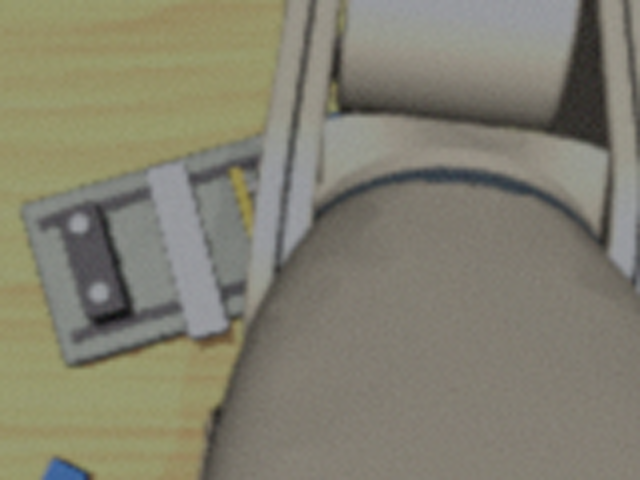

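Run:
```python
from h import *
print({k:v for k,v in arm.get_state().items() if k in("tcp_pos","tool_rot","finger_gap","joint_positions")})
for c in("scene","top"):
    im,d,k=grab(c);P=cloud(d,k);z=P[...,2]
    hsv=cv2.cvtColor(im,cv2.COLOR_RGB2HSV).astype(int)
    roi=(abs(P[...,0]-.58)<.08)&(abs(P[...,1]+.05)<.09)&(d>0)
    red=roi&((hsv[...,0]<10)|(hsv[...,0]>170))&(hsv[...,1]>120)&(z>.09)
    q=P[red];print(c,red.sum(),q.mean(0),q.min(0),q.max(0))
    for lo in np.arange(.085,.25,.015):
        m=roi&(z>lo)&(z<=lo+.015)&~red
        if m.sum()>3: print(round(lo,3),m.sum(),np.round(np.median(P[m],0),3),np.round(P[m].min(0),3),np.round(P[m].max(0),3))
```

```text
{'joint_positions': array([-7.32061798e+00,  2.93459660e+01,  1.01178547e+02,  7.87919958e-05,
        4.94823973e+01, -4.66242721e+01]), 'tcp_pos': array([ 0.59082646, -0.06390457,  0.09315597]), 'tool_rot': array([-1.79995298e+02, -5.06409892e-03,  1.29303603e+02]), 'finger_gap': 0.00012119412945998783}
scene 236 [ 0.58849673 -0.04712637  0.12671668] [ 0.56234451 -0.07695765  0.09663996] [ 0.62598119 -0.02054745  0.29019938]
0.085 211 [ 0.576 -0.04   0.092] [ 0.539 -0.074  0.085] [ 0.606 -0.001  0.1  ]
0.1 88 [ 0.56  -0.013  0.111] [ 0.539 -0.074  0.1  ] [ 0.611 -0.001  0.115]
0.115 62 [ 0.567 -0.036  0.119] [ 0.539 -0.082  0.115] [ 0.611 -0.003  0.13 ]
0.13 48 [ 0.594 -0.054  0.139] [ 0.579 -0.065  0.13 ] [ 0.605 -0.048  0.145]
0.145 61 [ 0.596 -0.054  0.153] [ 0.578 -0.066  0.145] [ 0.606 -0.048  0.16 ]
0.16 46 [ 0.591 -0.053  0.172] [ 0.564 -0.072  0.16 ] [ 0.62  -0.036  0.175]
0.175 98 [ 0.595 -0.048  0.182] [ 0.553 -0.08   0.175] [ 0.63  -0.029  0.19 ]
0.19 141 [ 0.596 -0.046  0.198] [ 0.543 -0.087  0.19 ] [ 0.639 -0.021  0.205]
0.205 195 [ 0.607 -0.04   0.214] [ 0.538 -0.092  0.205] [ 0.645 -0.016  0.22 ]
0.22 191 [ 0.603 -0.039  0.228] [ 0.541 -0.09   0.22 ] [ 0.643 -0.019  0.235]
0.235 107 [ 0.615 -0.04   0.241] [ 0.57  -0.061  0.235] [ 0.628 -0.03   0.249]<stdin>:8: RuntimeWarning: Mean of empty slice.
  ret = um.true_divide(
Traceback (most recent call last):
ValueError: zero-size array to reduction operation minimum which has no identity
```

Run:
```python
from h import *
def fit(im,P,t):
    z=P[...,2];hsv=cv2.cvtColor(im,cv2.COLOR_RGB2HSV).astype(int)
    m=(abs(P[...,0]-.58)<.08)&(abs(P[...,1]+.05)<.09)&((hsv[...,0]<10)|(hsv[...,0]>170))&(hsv[...,1]>120)&(z>.09)&(z<.135)
    m=cv2.morphologyEx(m.astype(np.uint8),cv2.MORPH_OPEN,np.ones((2,2)))>0
    q=P[m];c=q.mean(0);u=np.linalg.svd(q-c)[2][0];u*=-np.sign(u[1]);s=(q-c)@u
    v,w=np.where(m)
    print(t,m.sum(),np.round(c,4),np.round(u,3),np.degrees(np.arctan2(u[1],u[0])),np.round([s.min(),s.max()],4),"px",w.min(),w.max(),v.min(),v.max())
fit(np.load("scene_im.npy"),np.load("scene.npy"),"scene before")
im,d,k=grab("scene");fit(im,cloud(d,k),"scene now")
f=200/np.tan(np.radians(k["fov_y"])/2)
def proj(p):
    q=att(k).T@(np.array(p)-k["position"]);return k["cx"]+f*q[0]/-q[2],k["cy"]-f*q[1]/-q[2]
for p in([.5908,-.0639,.0932],[.5908,-.0639,.12],[.5908,-.0639,.15],[.551,-.016,.11],[.604,-.081,.11]): print(p,np.round(proj(p),1))
cv2.imwrite("pics/s2.png",cv2.resize(im[140:260,235:375],None,fx=5.5,fy=5,interpolation=cv2.INTER_CUBIC)[...,::-1])
```

```text
scene before 204 [ 0.594  -0.0268  0.1268] [-0.337 -0.745 -0.577] -114.33111705616452 [-1.028   0.0732] px 268 295 198 209
scene now 214 [ 0.587  -0.0426  0.1146] [-0.322 -0.752 -0.575] -113.16166244438784 [-1.0489  0.0511] px 268 295 197 210
[0.5908, -0.0639, 0.0932] [276.2 207. ]
[0.5908, -0.0639, 0.12] [275.4 197.5]
[0.5908, -0.0639, 0.15] [274.4 186.6]
[0.551, -0.016, 0.11] [300.7 206. ]
[0.604, -0.081, 0.11] [267.3 199.2]
```

View pics/s2.png

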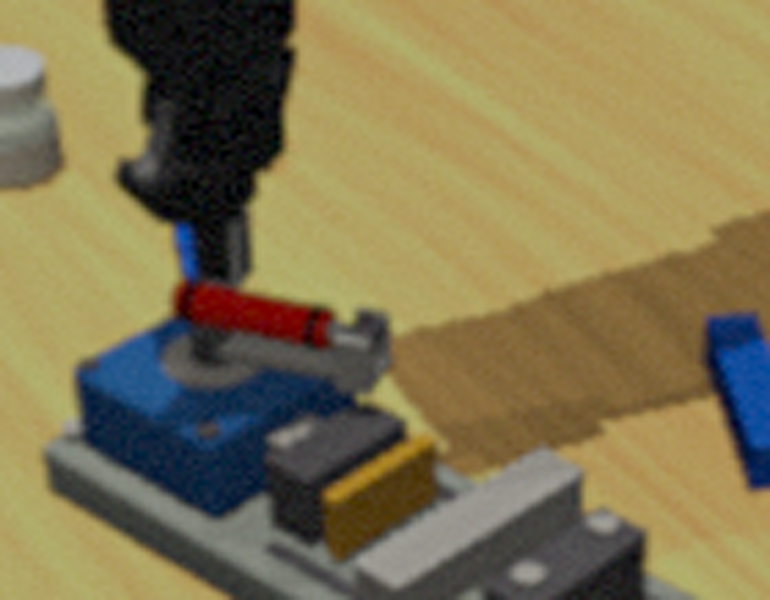

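```bash
python3 -m creep '[{"slide":[0,0,-0.03],"angular":[0,0,0],"fingers":-1},{"slide":[0,0,-0.03],"angular":[0,0,0],"fingers":-1},{"slide":[0,0,0],"angular":[0,0,0],"fingers":-1},{"slide":[0,0,0],"angular":[0,0,0],"fingers":-1}]'
python3 - <<'E'
from h import *
im,d,k=grab("scene");P=cloud(d,k);z=P[...,2]
m=(abs(P[...,0]-.59)<.05)&(abs(P[...,1]+.06)<.05)&(z>.125)&(d>0)
q=P[m];print(arm.get_state()["tcp_pos"])
for lo in np.arange(.12,.24,.01):
    s=q[(q[:,2]>lo)&(q[:,2]<lo+.01)]
    if len(s):print(round(lo,3),len(s),np.round(np.median(s,0),3),np.round(s.min(0),3),np.round(s.max(0),3))
cv2.imwrite("pics/s3.png",cv2.resize(im[120:240,235:375],None,fx=5,fy=5,interpolation=cv2.INTER_CUBIC)[...,::-1])
E
```

```text
clock: 5.7
tcp_pos: [0.5923, -0.0641, 0.1551]
tool_rot: [179.8, 0.2, 129.3]
ft_force: [-0.3, 0.2, -0.3]
finger_gap: 0.0
finger_force: 0.0
[ 0.59105131 -0.06395038  0.15361352]
0.18 1 [ 0.593 -0.055  0.189] [ 0.593 -0.055  0.189] [ 0.593 -0.055  0.189]
0.19 33 [ 0.593 -0.055  0.195] [ 0.58 -0.07  0.19] [ 0.605 -0.049  0.2  ]
0.2 45 [ 0.597 -0.054  0.205] [ 0.58  -0.061  0.2  ] [ 0.608 -0.049  0.209]
0.21 48 [ 0.599 -0.054  0.215] [ 0.583 -0.068  0.21 ] [ 0.606 -0.049  0.22 ]
0.22 31 [ 0.591 -0.054  0.223] [ 0.577 -0.061  0.22 ] [ 0.605 -0.047  0.23 ]
0.23 60 [ 0.593 -0.051  0.237] [ 0.56  -0.075  0.231] [ 0.623 -0.034  0.24 ]
```

View pics/s3.png

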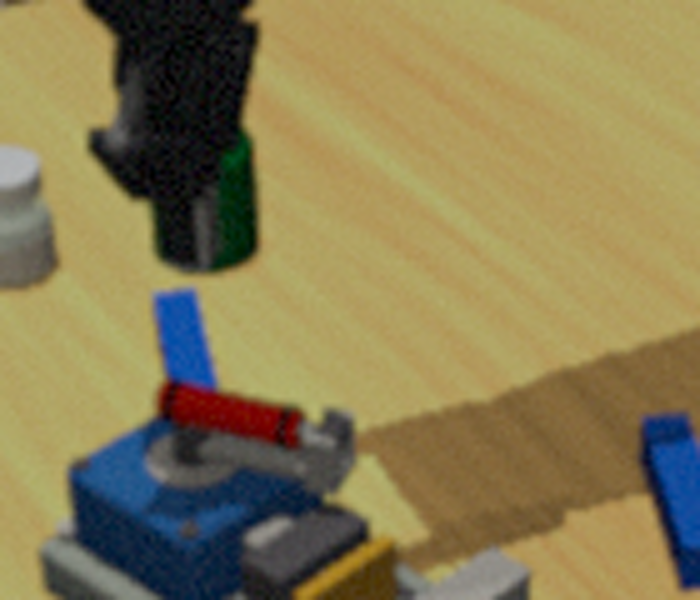

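Tips sit about 35 mm higher than the reported TCP (tip at pixel (273,173), z≈0.189, with TCP reading 0.154); the grip is untouched. I'll allow for this offset.

```bash
python3 -m creep '[{"slide":[0,0,0],"angular":[0,0,0],"fingers":1},{"slide":[0,0,0],"angular":[0,0,0],"fingers":1},{"slide":[0,0,0],"angular":[0,0,0],"fingers":1},{"slide":[0,0,0],"angular":[0,0,0],"fingers":1},{"slide":[0,0,0],"angular":[0,0,0],"fingers":1},{"slide":[0,0,0.023],"angular":[0,0,0],"fingers":1},{"slide":[0,0,0.023],"angular":[0,0,0],"fingers":1},{"slide":[0,0,0.023],"angular":[0,0,0],"fingers":1},{"slide":[0,0,0.023],"angular":[0,0,0],"fingers":1},{"slide":[0,0,0],"angular":[0,0,0],"fingers":1},{"slide":[0,0,0],"angular":[0,0,0],"fingers":1}]' 25
python3 -m creep '[{"slide":[0,0,0],"angular":[0,0,0],"fingers":0},{"slide":[0,0,0],"angular":[0,0,0],"fingers":-0.3},{"slide":[0,0,0],"angular":[0,0,0],"fingers":-0.4},{"slide":[0,0,0],"angular":[0,0,0],"fingers":-0.5},{"slide":[0,0,0],"angular":[0,0,0],"fingers":-0.7},{"slide":[0,0,0],"angular":[0,0,0],"fingers":-1},{"slide":[0,0,0],"angular":[0,0,0],"fingers":-1},{"slide":[0,0,0],"angular":[0,0,0],"fingers":-1},{"slide":[0,0,0],"angular":[0,0,0],"fingers":-1},{"slide":[0,0,0],"angular":[0,0,0],"fingers":-1}]' 25
python3 - <<'E'
from h import *
im,d,k=grab("scene")
cv2.imwrite("pics/s4.png",cv2.resize(im[140:260,235:375],None,fx=5,fy=5,interpolation=cv2.INTER_CUBIC)[...,::-1])
E
```

```text
clock: 6.67
tcp_pos: [0.5898, -0.0638, 0.0602]
tool_rot: [-179.9, -0.1, 129.3]
ft_force: [-0.2, -1.5, -0.2]
finger_gap: 0.0853
finger_force: 0.0
clock: 7.5
tcp_pos: [0.5912, -0.064, 0.0615]
tool_rot: [180.0, 0.0, 129.3]
ft_force: [0.9, 0.5, 2.7]
finger_gap: 0.0192
finger_force: 26.1
```

View pics/s4.png

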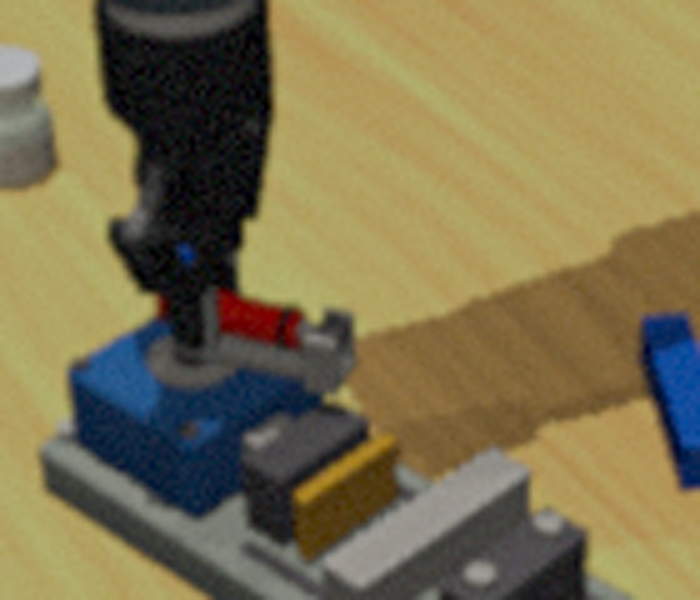

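```bash
python3 -m creep '[{"slide":[0.0005,0,-0.0082],"angular":[0,0,0],"fingers":-1},{"slide":[0.0016,0,-0.0080],"angular":[0,0,0],"fingers":-1},{"slide":[0.0026,0,-0.0077],"angular":[0,0,0],"fingers":-1},{"slide":[0.0036,0,-0.0073],"angular":[0,0,0],"fingers":-1},{"slide":[0.0045,0,-0.0068],"angular":[0,0,0],"fingers":-1},{"slide":[0.0054,0,-0.0061],"angular":[0,0,0],"fingers":-1},{"slide":[0,0,0],"angular":[0,0,0],"fingers":-1}]'
```

```text
clock: 8.13
tcp_pos: [0.5784, -0.0488, 0.1063]
tool_rot: [-180.0, -0.0, 129.3]
ft_force: [0.5, 4.6, -5.0]
finger_gap: 0.0186
finger_force: 25.5
```

```bash
python3 -m creep '[{"slide":[0.0061,0,-0.0054],"angular":[0,0,0],"fingers":-1},{"slide":[0.0068,0,-0.0045],"angular":[0,0,0],"fingers":-1},{"slide":[0.0073,0,-0.0036],"angular":[0,0,0],"fingers":-1},{"slide":[0.0077,0,-0.0026],"angular":[0,0,0],"fingers":-1},{"slide":[0.0080,0,-0.0016],"angular":[0,0,0],"fingers":-1},{"slide":[0.0082,0,-0.0005],"angular":[0,0,0],"fingers":-1},{"slide":[0,0,0],"angular":[0,0,0],"fingers":-1},{"slide":[0,0,0],"angular":[0,0,0],"fingers":-1},{"slide":[0,0,0],"angular":[0,0,0],"fingers":-1}]'
python3 - <<'E'
from h import *
im,d,k=grab("scene");P=cloud(d,k);z=P[...,2]
hsv=cv2.cvtColor(im,cv2.COLOR_RGB2HSV).astype(int)
m=(abs(P[...,0]-.56)<.08)&(abs(P[...,1]+.03)<.09)&((hsv[...,0]<10)|(hsv[...,0]>170))&(hsv[...,1]>120)&(z>.09)&(z<.25)
q=P[m];print(m.sum());
for lo in np.arange(.1,.22,.012):
    s=q[(q[:,2]>lo)&(q[:,2]<lo+.012)]
    if len(s)>1:print(round(lo,3),len(s),np.round(np.median(s,0),4))
cv2.imwrite("pics/s5.png",cv2.resize(im[120:240,235:375],None,fx=5,fy=5,interpolation=cv2.INTER_CUBIC)[...,::-1])
E
```

```text
clock: 8.88
tcp_pos: [0.5517, -0.0156, 0.1245]
tool_rot: [180.0, 0.0, 129.3]
ft_force: [-0.4, -0.2, 5.7]
finger_gap: 0.0178
finger_force: 25.8
90
0.124 24 [ 0.5582 -0.0114  0.131 ]
0.136 32 [ 0.5588 -0.0124  0.1418]
0.148 11 [ 0.5633 -0.0132  0.151 ]
0.16 3 [ 0.5683 -0.017   0.1705]
0.172 11 [ 0.5692 -0.0183  0.1772]
```

View pics/s5.png

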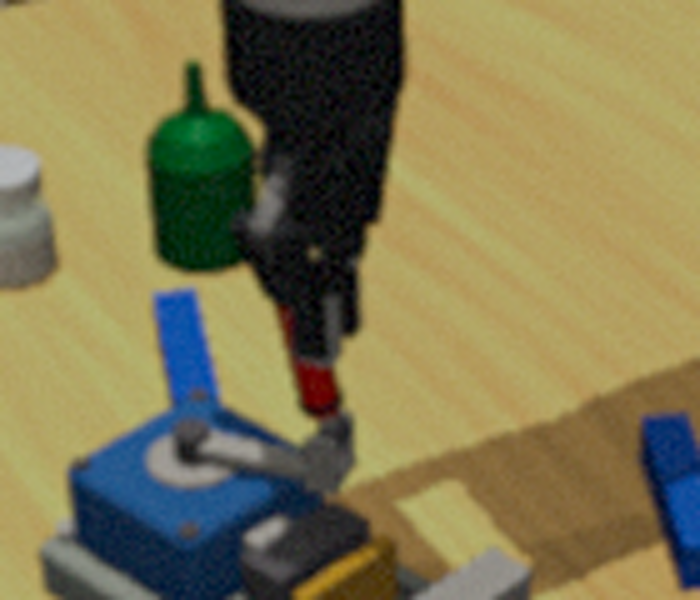

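```bash
for i in 1 2 3; do :; done; python3 -m creep '[{"slide":[0.004,0,0],"angular":[0,0,0],"fingers":-1},{"slide":[0.004,0,0],"angular":[0,0,0],"fingers":-1},{"slide":[0,0,0],"angular":[0,0,0],"fingers":-1},{"slide":[0,0,0],"angular":[0,0,0],"fingers":-1}]'; python3 -m creep '[{"slide":[0.003,0,0],"angular":[0,0,0],"fingers":-1},{"slide":[0,0,0],"angular":[0,0,0],"fingers":-1},{"slide":[0,0,0],"angular":[0,0,0],"fingers":-1}]'; python3 -m creep '[{"slide":[0.003,0,0],"angular":[0,0,0],"fingers":-1},{"slide":[0,0,0],"angular":[0,0,0],"fingers":-1},{"slide":[0,0,0],"angular":[0,0,0],"fingers":-1}]'
cat >> h.py <<'E'
def redaxis():
    im,d,k=grab("scene");P=cloud(d,k);z=P[...,2]
    hsv=cv2.cvtColor(im,cv2.COLOR_RGB2HSV).astype(int)
    m=(abs(P[...,0]-.57)<.14)&(abs(P[...,1]+.05)<.14)&((hsv[...,0]<10)|(hsv[...,0]>170))&(hsv[...,1]>120)&(z>.09)&(z<.25)
    q=P[m];print("red",m.sum())
    for lo in np.arange(.1,.22,.012):
        s=q[(q[:,2]>lo)&(q[:,2]<lo+.012)]
        if len(s)>1:print(round(lo,3),len(s),np.round(np.median(s,0),4))
E
python3 -c "
from h import *
redaxis();print(arm.get_state()['ft_force'],arm.get_state()['tcp_pos'],arm.get_state()['wrist_torque'])"
```

```text
clock: 9.27
tcp_pos: [0.5471, -0.0101, 0.1243]
tool_rot: [180.0, 0.1, 129.3]
ft_force: [1.3, -2.8, 6.4]
finger_gap: 0.0165
finger_force: 22.9
clock: 9.52
tcp_pos: [0.5452, -0.0076, 0.1241]
tool_rot: [180.0, 0.1, 129.3]
ft_force: [1.8, -3.1, 6.8]
finger_gap: 0.0151
finger_force: 21.0
clock: 9.77
tcp_pos: [0.5414, -0.0043, 0.1231]
tool_rot: [-179.9, -0.1, 129.3]
ft_force: [-2.0, 2.5, 2.1]
finger_gap: -0.0002
finger_force: 1.6
red 181
0.112 2 [ 0.5502 -0.013   0.1199]
0.124 21 [ 0.5571 -0.0086  0.1316]
0.136 32 [ 0.5566 -0.0097  0.1419]
0.148 29 [ 0.5586 -0.0104  0.154 ]
0.16 32 [ 0.5593 -0.0113  0.1664]
0.172 34 [ 0.5581 -0.0111  0.178 ]
0.184 17 [ 0.5626 -0.0132  0.1869]
0.196 3 [0.5725 0.0096 0.2062]
0.208 6 [0.5706 0.0203 0.216 ]
[-2.96515202  1.47160864  2.72426692] [ 0.54146702 -0.00435155  0.12306295] [ 0.3601061   0.33172448 -0.02402991]
```

```bash
python3 -m creep '[{"slide":[0.003,0,-0.004],"angular":[0,0,0],"fingers":0},{"slide":[0,0,0],"angular":[0,0,0],"fingers":1},{"slide":[0,0,0],"angular":[0,0,0],"fingers":1},{"slide":[0,0,0],"angular":[0,0,0],"fingers":1},{"slide":[0,0,0],"angular":[0,0,0],"fingers":1},{"slide":[0,0,0],"angular":[0,0,0],"fingers":1},{"slide":[0,0,0],"angular":[0,0,0],"fingers":1}]'
python3 -c "
from h import *
redaxis()"
python3 -m creep '[{"slide":[-0.006,0,0],"angular":[0,0,0],"fingers":1},{"slide":[-0.006,0,0],"angular":[0,0,0],"fingers":1},{"slide":[-0.006,0,0],"angular":[0,0,0],"fingers":1},{"slide":[0,0,0],"angular":[0,0,0],"fingers":0},{"slide":[0,0,0],"angular":[0,0,0],"fingers":-0.3},{"slide":[0,0,0],"angular":[0,0,0],"fingers":-0.4},{"slide":[0,0,0],"angular":[0,0,0],"fingers":-0.5},{"slide":[0,0,0],"angular":[0,0,0],"fingers":-0.6},{"slide":[0,0,0],"angular":[0,0,0],"fingers":-1},{"slide":[0,0,0],"angular":[0,0,0],"fingers":-1},{"slide":[0,0,0],"angular":[0,0,0],"fingers":-1},{"slide":[0,0,0],"angular":[0,0,0],"fingers":-1}]' 60
python3 -c "
from h import *
redaxis();print(arm.get_state())"
```

```text
clock: 10.4
tcp_pos: [0.5406, -0.0026, 0.1274]
tool_rot: [-180.0, -0.0, 129.3]
ft_force: [-1.0, 0.4, 0.1]
finger_gap: 0.0833
finger_force: 0.0
red 45
0.124 25 [ 0.5576 -0.0097  0.131 ]
0.136 17 [ 0.5588 -0.0092  0.14  ]
clock: 11.45
tcp_pos: [0.552, -0.0163, 0.1277]
tool_rot: [180.0, -0.0, 129.3]
ft_force: [-1.4, -0.5, 3.3]
finger_gap: 0.0182
finger_force: 58.5
red 81
0.124 23 [ 0.5562 -0.0092  0.1304]
0.136 31 [ 0.557  -0.0104  0.1421]
0.148 17 [ 0.5592 -0.0105  0.1521]
{'clock': 11.5, 'joint_positions': array([-2.93405354e+00,  2.34340289e+01,  1.05549342e+02,  1.10727152e-02,
        5.10126465e+01, -4.22520242e+01]), 'joint_velocities': array([ 0.00086947,  0.08987112,  0.00794117, -0.03466977, -0.04730608,
        0.03914194]), 'joint_torque': array([-6.08658269e-01, -4.87586439e+01, -2.32059342e+01, -2.26347107e-01,
       -2.80779647e-01,  5.54248327e-03]), 'tcp_pos': array([ 0.55202393, -0.0163271 ,  0.12766368]), 'tool_rot': array([ 1.79991265e+02, -3.69343505e-03,  1.29311005e+02]), 'ft_force': array([-0.44416449,  1.18902702,  2.14244317]), 'wrist_torque': array([0.13838566, 0.18178393, 0.02478272]), 'finger_force': 58.50265145301819, 'finger_gap': 0.018353400714176946}
```

```bash
python3 -m creep '[{"slide":[0.0015,0,0],"angular":[0,0,0],"fingers":-1},{"slide":[0,0,0],"angular":[0,0,0],"fingers":-1},{"slide":[0,0,0],"angular":[0,0,0],"fingers":-1}]'; python3 -m creep '[{"slide":[0.0015,0,0],"angular":[0,0,0],"fingers":-1},{"slide":[0,0,0],"angular":[0,0,0],"fingers":-1},{"slide":[0,0,0],"angular":[0,0,0],"fingers":-1}]'
```

```text
clock: 11.75
tcp_pos: [0.5516, -0.0157, 0.1277]
tool_rot: [180.0, 0.1, 129.3]
ft_force: [1.6, -4.1, 1.7]
finger_gap: 0.0186
finger_force: 58.5
clock: 12.0
tcp_pos: [0.5512, -0.0151, 0.1278]
tool_rot: [180.0, 0.1, 129.3]
ft_force: [3.1, -5.4, -0.1]
finger_gap: 0.0182
finger_force: 58.5
```

```bash
cat > arc.py <<'E'
import sys,numpy as np
a0,st,n=map(float,sys.argv[1:4]); r=.0705
a=a0+st*np.arange(n+1); p=r*np.c_[np.cos(a),np.sin(a)]
print(np.round(np.diff(p,axis=0),4).tolist())
E
python3 arc.py 0 .15 12; python3 arc.py 1.8 .15 12; python3 arc.py 3.6 .15 12
cat >> h.py <<'E'
HUB=np.array([.596,-.0702])
def crank():
    s=arm.get_state();p=s["tcp_pos"][:2]-HUB;y=np.radians(129.3)
    X=np.array([np.cos(y),np.sin(y)]);Y=np.array([np.sin(y),-np.cos(y)])
    a=np.arctan2(p@Y,p@X); r=np.hypot(*p);t=np.cos(a)*Y-np.sin(a)*X;f=s["ft_force"][:2]
    print("clk %.2f alpha %.3f (or %.3f) r %.4f Fpush %.1f Fradial(on tool) %.1f gap %.4f"%(s["clock"],a,a+2*np.pi,r,-f@t,f@p/r,s["finger_gap"]),np.round(s["ft_force"],1))
E
python3 -c "
from h import *
crank()"
```

```text
[[-0.0008, 0.0105], [-0.0024, 0.0103], [-0.0039, 0.0098], [-0.0053, 0.0091], [-0.0066, 0.0082], [-0.0078, 0.0072], [-0.0087, 0.0059], [-0.0095, 0.0046], [-0.0101, 0.0031], [-0.0105, 0.0015], [-0.0106, -0.0], [-0.0104, -0.0016]]
[[-0.0101, -0.0032], [-0.0095, -0.0046], [-0.0087, -0.006], [-0.0077, -0.0072], [-0.0065, -0.0083], [-0.0052, -0.0092], [-0.0038, -0.0099], [-0.0023, -0.0103], [-0.0007, -0.0105], [0.0009, -0.0105], [0.0024, -0.0103], [0.004, -0.0098]]
[[0.0054, -0.0091], [0.0067, -0.0082], [0.0078, -0.0071], [0.0088, -0.0059], [0.0096, -0.0045], [0.0101, -0.003], [0.0105, -0.0014], [0.0106, 0.0001], [0.0104, 0.0017], [0.0101, 0.0032], [0.0095, 0.0047], [0.0086, 0.0061]]
clk 12.00 alpha 0.003 (or 6.286) r 0.0711 Fpush 1.0 Fradial(on tool) -6.2 gap 0.0182 [ 3.1 -5.4 -0.1]
```

```bash
python3 -m creep '[{"slide":[-0.0028,0.0105,0],"angular":[0,0,0],"fingers":-1},{"slide":[-0.0024,0.0103,0],"angular":[0,0,0],"fingers":-1},{"slide":[-0.0039,0.0098,0],"angular":[0,0,0],"fingers":-1},{"slide":[-0.0053,0.0091,0],"angular":[0,0,0],"fingers":-1},{"slide":[-0.0066,0.0082,0],"angular":[0,0,0],"fingers":-1},{"slide":[-0.0078,0.0072,0],"angular":[0,0,0],"fingers":-1}]'
python3 -c "
from h import *
crank()"
```

```text
clock: 12.5
tcp_pos: [0.6086, -0.0007, 0.1277]
tool_rot: [-179.8, -0.3, 129.3]
ft_force: [-15.7, 1.5, 8.3]
finger_gap: 0.0182
finger_force: 60.8
clk 12.50 alpha 0.865 (or 7.148) r 0.0706 Fpush 15.7 Fradial(on tool) -1.3 gap 0.0182 [-15.7   1.5   8.3]
```

```bash
python3 -m creep '[{"slide":[-0.0087,0.0059,0],"angular":[0,0,0],"fingers":-1},{"slide":[-0.0095,0.0046,0],"angular":[0,0,0],"fingers":-1},{"slide":[-0.0101,0.0031,0],"angular":[0,0,0],"fingers":-1},{"slide":[-0.0105,0.0015,0],"angular":[0,0,0],"fingers":-1},{"slide":[-0.0106,0,0],"angular":[0,0,0],"fingers":-1},{"slide":[-0.0104,-0.0016,0],"angular":[0,0,0],"fingers":-1}]'
python3 -c "
from h import *
crank()"
python3 -m creep '[{"slide":[-0.0101,-0.0032,0],"angular":[0,0,0],"fingers":-1},{"slide":[-0.0095,-0.0046,0],"angular":[0,0,0],"fingers":-1},{"slide":[-0.0087,-0.006,0],"angular":[0,0,0],"fingers":-1},{"slide":[-0.0077,-0.0072,0],"angular":[0,0,0],"fingers":-1},{"slide":[-0.0065,-0.0083,0],"angular":[0,0,0],"fingers":-1},{"slide":[-0.0052,-0.0092,0],"angular":[0,0,0],"fingers":-1}]'
python3 -c "
from h import *
crank()"
```

```text
clock: 13.0
tcp_pos: [0.6573, -0.0375, 0.1274]
tool_rot: [-179.9, -0.3, 129.3]
ft_force: [-10.7, 6.4, 9.2]
finger_gap: 0.0183
finger_force: 60.4
clk 13.00 alpha 1.767 (or 8.050) r 0.0695 Fpush 10.6 Fradial(on tool) -6.4 gap 0.0183 [-10.7   6.4   9.2]
clock: 13.5
tcp_pos: [0.6576, -0.0973, 0.1274]
tool_rot: [-180.0, -0.4, 129.3]
ft_force: [-7.8, 15.1, 8.9]
finger_gap: 0.0184
finger_force: 60.3
clk 13.50 alpha 2.671 (or 8.954) r 0.0673 Fpush 10.6 Fradial(on tool) -13.2 gap 0.0184 [-7.8 15.1  8.9]
```

```bash
python3 -m creep '[{"slide":[-0.0022,-0.0106,0],"angular":[0,0,0],"fingers":-1},{"slide":[-0.0017,-0.0106,0],"angular":[0,0,0],"fingers":-1},{"slide":[-0.0007,-0.0105,0],"angular":[0,0,0],"fingers":-1},{"slide":[0.0009,-0.0105,0],"angular":[0,0,0],"fingers":-1},{"slide":[0.0024,-0.0103,0],"angular":[0,0,0],"fingers":-1},{"slide":[0.004,-0.0098,0],"angular":[0,0,0],"fingers":-1}]'
python3 -c "
from h import *
crank()"
python3 -m creep '[{"slide":[0.0054,-0.0091,0],"angular":[0,0,0],"fingers":-1},{"slide":[0.0067,-0.0082,0],"angular":[0,0,0],"fingers":-1},{"slide":[0.0078,-0.0071,0],"angular":[0,0,0],"fingers":-1},{"slide":[0.0088,-0.0059,0],"angular":[0,0,0],"fingers":-1},{"slide":[0.0096,-0.0045,0],"angular":[0,0,0],"fingers":-1},{"slide":[0.0101,-0.0030,0],"angular":[0,0,0],"fingers":-1}]'
python3 -c "
from h import *
crank()"
```

```text
clock: 14.0
tcp_pos: [0.6115, -0.1352, 0.1276]
tool_rot: [179.7, -0.0, 129.3]
ft_force: [8.2, 12.5, -4.1]
finger_gap: 0.0185
finger_force: 59.7
clk 14.00 alpha -2.690 (or 3.593) r 0.0668 Fpush 10.9 Fradial(on tool) -10.2 gap 0.0185 [ 8.2 12.5 -4.1]
clock: 14.5
tcp_pos: [0.5529, -0.1243, 0.1276]
tool_rot: [179.7, 0.3, 129.3]
ft_force: [12.5, -1.5, -9.5]
finger_gap: 0.0187
finger_force: 59.1
clk 14.50 alpha -1.784 (or 4.499) r 0.0692 Fpush 10.7 Fradial(on tool) -6.6 gap 0.0187 [12.5 -1.5 -9.5]
```

```bash
python3 -m creep '[{"slide":[0.0070,-0.0010,0],"angular":[0,0,0],"fingers":-1},{"slide":[0.0070,-0.0005,0],"angular":[0,0,0],"fingers":-1},{"slide":[0.0070,0.0002,0],"angular":[0,0,0],"fingers":-1},{"slide":[0.0070,0.0009,0],"angular":[0,0,0],"fingers":-1},{"slide":[0.0069,0.0016,0],"angular":[0,0,0],"fingers":-1},{"slide":[0.0067,0.0023,0],"angular":[0,0,0],"fingers":-1},{"slide":[0.0064,0.0029,0],"angular":[0,0,0],"fingers":-1}]'
python3 -c "
from h import *
crank()"; python3 arc.py 5.2 .05 12; python3 arc.py 5.8 .05 16
```

```text
clock: 15.08
tcp_pos: [0.5253, -0.0847, 0.1274]
tool_rot: [-180.0, 0.2, 129.3]
ft_force: [2.7, -10.6, -3.9]
finger_gap: 0.0182
finger_force: 59.9
clk 15.08 alpha -1.087 (or 5.196) r 0.0722 Fpush 10.9 Fradial(on tool) -0.5 gap 0.0182 [  2.7 -10.6  -3.9]
[[0.0031, 0.0017], [0.003, 0.0019], [0.0029, 0.002], [0.0028, 0.0022], [0.0027, 0.0023], [0.0025, 0.0024], [0.0024, 0.0026], [0.0023, 0.0027], [0.0022, 0.0028], [0.002, 0.0029], [0.0019, 0.003], [0.0017, 0.0031]]
[[0.0016, 0.0032], [0.0014, 0.0032], [0.0012, 0.0033], [0.0011, 0.0034], [0.0009, 0.0034], [0.0007, 0.0034], [0.0006, 0.0035], [0.0004, 0.0035], [0.0002, 0.0035], [0.0, 0.0035], [-0.0001, 0.0035], [-0.0003, 0.0035], [-0.0005, 0.0035], [-0.0007, 0.0035], [-0.0008, 0.0034], [-0.001, 0.0034]]
```

```bash
python3 -m creep '[{"slide":[0.0031,0.0017,0],"angular":[0,0,0],"fingers":-1},{"slide":[0.0030,0.0019,0],"angular":[0,0,0],"fingers":-1},{"slide":[0.0029,0.0020,0],"angular":[0,0,0],"fingers":-1},{"slide":[0.0028,0.0022,0],"angular":[0,0,0],"fingers":-1}]' >/dev/null
python3 -c "
from h import *
crank()"
python3 -m creep '[{"slide":[0.0027,0.0023,0],"angular":[0,0,0],"fingers":-1},{"slide":[0.0025,0.0024,0],"angular":[0,0,0],"fingers":-1},{"slide":[0.0024,0.0026,0],"angular":[0,0,0],"fingers":-1},{"slide":[0.0023,0.0027,0],"angular":[0,0,0],"fingers":-1}]' >/dev/null
python3 -c "
from h import *
crank()"
```

```text
clk 15.42 alpha -0.892 (or 5.391) r 0.0730 Fpush 11.6 Fradial(on tool) 0.1 gap 0.0183 [  0.  -11.6  -0.5]
clk 15.75 alpha -0.700 (or 5.583) r 0.0737 Fpush 10.7 Fradial(on tool) 0.4 gap 0.0186 [ -2.4 -10.4   2.5]
```

```bash
python3 -m creep '[{"slide":[0.0022,0.0028,0],"angular":[0,0,0],"fingers":-1},{"slide":[0.0020,0.0029,0],"angular":[0,0,0],"fingers":-1},{"slide":[0.0019,0.0030,0],"angular":[0,0,0],"fingers":-1}]' >/dev/null
python3 -c "
from h import *
crank()"
python3 -m creep '[{"slide":[0.0017,0.0031,0],"angular":[0,0,0],"fingers":-1},{"slide":[0.0016,0.0032,0],"angular":[0,0,0],"fingers":-1}]' >/dev/null
python3 -c "
from h import *
crank()"
python3 -c "
from h import *
im,d,k=grab('top');P=cloud(d,k)
cv2.imwrite('pics/t6.png',cv2.resize(im[120:240,220:400],None,fx=4,fy=4,interpolation=cv2.INTER_CUBIC)[...,::-1])"
```

```text
clk 16.00 alpha -0.557 (or 5.726) r 0.0741 Fpush 10.2 Fradial(on tool) 0.6 gap 0.0187 [-3.9 -9.4  4.9]
clk 16.17 alpha -0.462 (or 5.821) r 0.0742 Fpush 10.8 Fradial(on tool) -0.0 gap 0.0180 [-4.4 -9.9  5.5]
```

View pics/t6.png

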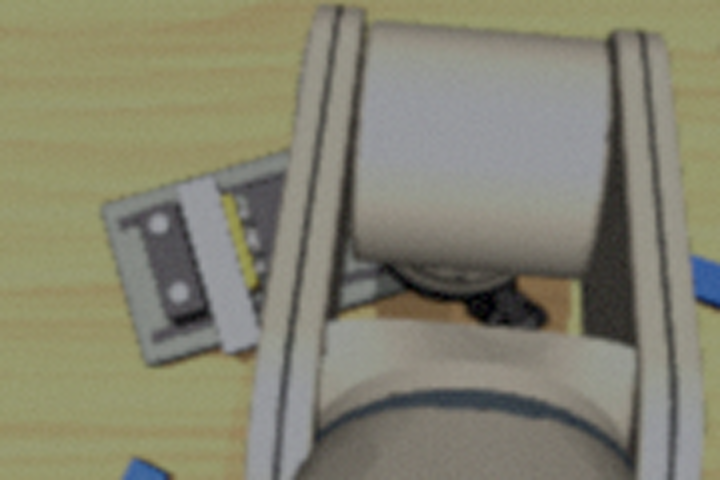

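Bar lies at crop (215,265), between the yellow pad and the backstop, almost touching both: nip is close.

```bash
python3 -m creep '[{"slide":[0.0014,0.0032,0],"angular":[0,0,0],"fingers":-1},{"slide":[0.0012,0.0033,0],"angular":[0,0,0],"fingers":-1}]' >/dev/null
python3 -c "
from h import *
crank()"
python3 -m creep '[{"slide":[0.0011,0.0034,0],"angular":[0,0,0],"fingers":-1},{"slide":[0.0009,0.0034,0],"angular":[0,0,0],"fingers":-1}]' >/dev/null
python3 -c "
from h import *
crank()"
```

```text
clk 16.38 alpha -0.369 (or 5.914) r 0.0743 Fpush 10.9 Fradial(on tool) 1.2 gap 0.0184 [-6.4 -8.9  7.3]
clk 16.55 alpha -0.275 (or 6.008) r 0.0744 Fpush 11.4 Fradial(on tool) 1.0 gap 0.0187 [-7.3 -8.7  8.3]
```

```bash
python3 -m creep '[{"slide":[0.0007,0.0034,0],"angular":[0,0,0],"fingers":-1},{"slide":[0.0006,0.0035,0],"angular":[0,0,0],"fingers":-1}]' >/dev/null
python3 -c "
from h import *
crank()"
```

```text
clk 16.72 alpha -0.186 (or 6.097) r 0.0744 Fpush 13.3 Fradial(on tool) 1.7 gap 0.0181 [-9.8 -9.1  9.6]
```

```bash
python3 -m creep '[{"slide":[0.0004,0.0035,0],"angular":[0,0,0],"fingers":-1},{"slide":[0.0002,0.0035,0],"angular":[0,0,0],"fingers":-1}]' >/dev/null
python3 -c "
from h import *
crank()"
```

```text
clk 16.88 alpha -0.098 (or 6.185) r 0.0744 Fpush 14.8 Fradial(on tool) 1.6 gap 0.0185 [-11.6  -9.3  11.5]
```

```bash
python3 -m creep '[{"slide":[0,0.0035,0],"angular":[0,0,0],"fingers":-1},{"slide":[-0.0001,0.0035,0],"angular":[0,0,0],"fingers":-1}]' >/dev/null
python3 -c "
from h import *
crank()"
python3 -m creep '[{"slide":[0,0,0],"angular":[0,0,0],"fingers":-1},{"slide":[0,0,0],"angular":[0,0,0],"fingers":-1},{"slide":[0,0,0],"angular":[0,0,0],"fingers":-1}]' >/dev/null
python3 -c "
from h import *
crank()"
```

```text
clk 17.05 alpha -0.011 (or 6.272) r 0.0744 Fpush 16.7 Fradial(on tool) 1.0 gap 0.0178 [-13.4 -10.   14.4]
clk 17.30 alpha -0.001 (or 6.282) r 0.0743 Fpush 11.8 Fradial(on tool) 0.7 gap 0.0180 [-9.5 -6.9 10.8]
```

```bash
python3 -c "
from h import *
print(arm.get_state()['tcp_pos'])"; python3 -m creep '[{"slide":[0,-0.002,0],"angular":[0,0,0],"fingers":-0.4},{"slide":[0,0,0],"angular":[0,0,0],"fingers":0},{"slide":[0,0,0],"angular":[0,0,0],"fingers":1},{"slide":[0,0,0],"angular":[0,0,0],"fingers":1},{"slide":[0,0,0],"angular":[0,0,0],"fingers":1},{"slide":[0,0,0],"angular":[0,0,0],"fingers":1},{"slide":[0.012,0,0],"angular":[0,0,0],"fingers":1},{"slide":[0.012,0,0],"angular":[0,0,0],"fingers":1},{"slide":[0.012,0,0],"angular":[0,0,0],"fingers":1},{"slide":[0,0,0],"angular":[0,0,0],"fingers":1},{"slide":[0,0,0],"angular":[0,0,0],"fingers":1}]'
python3 -c "
from h import *
redaxis();crank()
im,d,k=grab('scene');cv2.imwrite('pics/s7.png',cv2.resize(im[120:270,235:375],None,fx=4,fy=4,interpolation=cv2.INTER_CUBIC)[...,::-1])"
```

```text
[ 0.54888619 -0.01278117  0.1272081 ]
clock: 18.22
tcp_pos: [0.5275, 0.0157, 0.1276]
tool_rot: [-180.0, -0.0, 129.4]
ft_force: [1.0, 0.1, -0.6]
finger_gap: 0.0855
finger_force: 0.0
red 172
0.124 25 [ 0.5547 -0.0086  0.1315]
0.136 32 [ 0.5563 -0.0098  0.1422]
0.148 29 [ 0.5533 -0.0089  0.1543]
0.16 30 [ 0.5564 -0.0092  0.1645]
0.172 19 [ 0.5597 -0.0101  0.1767]
0.184 16 [ 0.5604 -0.0126  0.1909]
0.196 6 [0.572  0.0385 0.2005]
clk 18.27 alpha 0.015 (or 6.298) r 0.1092 Fpush 0.5 Fradial(on tool) -0.2 gap 0.0853 [-0.3 -0.5 -1.2]
```

View pics/s7.png

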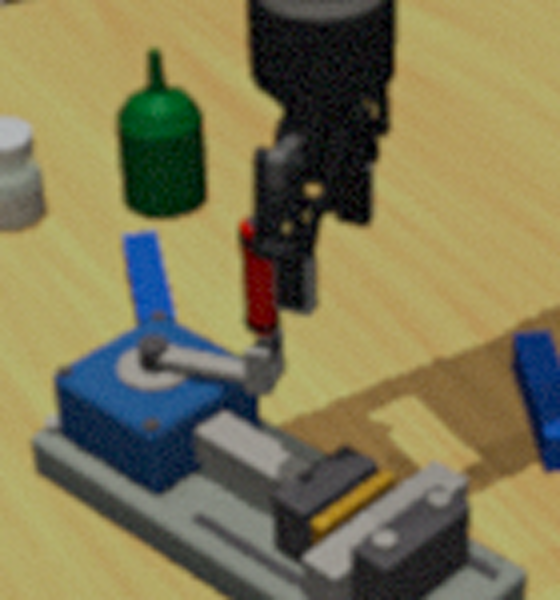

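```bash
python3 -m creep '[{"slide":[0,0,0],"angular":[0,0,0],"fingers":-1},{"slide":[0,0,0],"angular":[0,0,0],"fingers":-1},{"slide":[0,0,0],"angular":[0,0,0],"fingers":-1},{"slide":[0,0,0],"angular":[0,0,0],"fingers":-1},{"slide":[0,0,0],"angular":[0,0,0],"fingers":-1},{"slide":[0,0,0],"angular":[0,0,0],"fingers":-1},{"slide":[0,0,0],"angular":[0,0,0],"fingers":-1},{"slide":[-0.0075,-0.0008,-0.001],"angular":[0,0,0],"fingers":-1},{"slide":[-0.0075,-0.0008,-0.001],"angular":[0,0,0],"fingers":-1},{"slide":[0,0,0],"angular":[0,0,0],"fingers":-1}]'
python3 -m creep '[{"slide":[-0.0073,0,-0.0004],"angular":[0,0,0],"fingers":-1},{"slide":[-0.0073,0,-0.0004],"angular":[0,0,0],"fingers":-1},{"slide":[-0.0071,0,0.0015],"angular":[0,0,0],"fingers":-1},{"slide":[-0.0071,0,0.0015],"angular":[0,0,0],"fingers":-1}]'
python3 -c "
from h import *
redaxis();crank()"
```

```text
clock: 19.15
tcp_pos: [0.5379, 0.001, 0.13]
tool_rot: [179.9, 0.1, 129.3]
ft_force: [-0.3, -0.3, -0.6]
finger_gap: -0.0002
finger_force: 0.0
clock: 19.48
tcp_pos: [0.5554, -0.0207, 0.1275]
tool_rot: [180.0, 0.0, 129.3]
ft_force: [-1.1, 1.4, 1.5]
finger_gap: -0.0001
finger_force: 1.3
red 202
0.124 31 [ 0.5598 -0.0159  0.1321]
0.136 34 [ 0.5638 -0.0193  0.1425]
0.148 39 [ 0.5672 -0.0249  0.1538]
0.16 31 [ 0.5711 -0.0288  0.1667]
0.172 45 [ 0.5732 -0.0326  0.1774]
0.184 14 [ 0.5756 -0.0354  0.1859]
0.208 4 [ 0.5832 -0.0054  0.2109]
clk 19.53 alpha 0.001 (or 6.284) r 0.0630 Fpush -1.3 Fradial(on tool) 0.7 gap -0.0001 [0.5 1.4 1.4]
```

Folding as planned; continue.

```bash
python3 -m creep '[{"slide":[-0.0065,0,0.0033],"angular":[0,0,0],"fingers":-1},{"slide":[-0.0065,0,0.0033],"angular":[0,0,0],"fingers":-1},{"slide":[-0.0054,0,0.0049],"angular":[0,0,0],"fingers":-1},{"slide":[-0.0054,0,0.0049],"angular":[0,0,0],"fingers":-1},{"slide":[0,0,0],"angular":[0,0,0],"fingers":-1}]'
python3 -m creep '[{"slide":[-0.004,0,0.0062],"angular":[0,0,0],"fingers":-1},{"slide":[-0.004,0,0.0062],"angular":[0,0,0],"fingers":-1},{"slide":[-0.0022,0,0.006],"angular":[0,0,0],"fingers":-1},{"slide":[0,0,0],"angular":[0,0,0],"fingers":-1},{"slide":[0,0,0],"angular":[0,0,0],"fingers":-1}]'
python3 -c "
from h import *
redaxis();crank()"
```

```text
clock: 19.95
tcp_pos: [0.5703, -0.0394, 0.1099]
tool_rot: [-180.0, -0.0, 129.3]
ft_force: [1.0, -0.1, -0.8]
finger_gap: -0.0002
finger_force: 0.0
clock: 20.37
tcp_pos: [0.5755, -0.0464, 0.0916]
tool_rot: [-179.9, -0.1, 129.3]
ft_force: [0.7, 0.0, -0.9]
finger_gap: 0.0001
finger_force: 0.0
red 216
0.1 18 [ 0.5754 -0.03    0.1108]
0.112 139 [ 0.5846 -0.0437  0.1188]
0.124 40 [ 0.5967 -0.0623  0.1268]
0.136 2 [ 0.5878 -0.0414  0.1377]
0.172 2 [ 0.5774 -0.0296  0.1768]
0.184 3 [ 0.6025 -0.0133  0.1897]
0.196 3 [ 0.5788 -0.0197  0.2003]
0.208 3 [ 0.589  -0.0209  0.2113]
clk 20.42 alpha -0.023 (or 6.260) r 0.0316 Fpush -0.4 Fradial(on tool) -0.4 gap 0.0003 [ 0.6 -0.1  0.9]
```

```bash
python3 -m creep '[{"slide":[-0.003,0,0.003],"angular":[0,0,0],"fingers":-1},{"slide":[-0.003,0,0.003],"angular":[0,0,0],"fingers":-1},{"slide":[0,0,0],"angular":[0,0,0],"fingers":-1},{"slide":[0,0,0],"angular":[0,0,0],"fingers":-1}]'
python3 -m creep '[{"slide":[0,0,0.003],"angular":[0,0,0],"fingers":-1},{"slide":[0,0,0],"angular":[0,0,0],"fingers":-1},{"slide":[0,0,0],"angular":[0,0,0],"fingers":-1}]'
```

```text
clock: 20.75
tcp_pos: [0.58, -0.0512, 0.0863]
tool_rot: [-180.0, -0.0, 129.3]
ft_force: [1.0, -0.0, -0.3]
finger_gap: -0.0
finger_force: 0.0
clock: 21.0
tcp_pos: [0.5809, -0.0511, 0.0844]
tool_rot: [179.9, 0.1, 129.3]
ft_force: [-0.8, -0.2, 6.5]
finger_gap: -0.0002
finger_force: 3.5
```

```bash
python3 -m creep '[{"slide":[0,0,0.002],"angular":[0,0,0],"fingers":-1},{"slide":[0,0,0],"angular":[0,0,0],"fingers":-1},{"slide":[0,0,0],"angular":[0,0,0],"fingers":-1}]'
python3 -m creep '[{"slide":[0,0,-0.03],"angular":[0,0,0],"fingers":-1},{"slide":[0,0,-0.03],"angular":[0,0,0],"fingers":-1},{"slide":[0,0,-0.03],"angular":[0,0,0],"fingers":-1},{"slide":[0,0,-0.03],"angular":[0,0,0],"fingers":-1},{"slide":[0,0,0],"angular":[0,0,0],"fingers":-1},{"slide":[0,0,0],"angular":[0,0,0],"fingers":-1}]'
python3 -c "
from h import *
im,d,k=grab('scene');P=cloud(d,k);z=P[...,2]
hsv=cv2.cvtColor(im,cv2.COLOR_RGB2HSV).astype(int)
m=(abs(P[...,0]-.58)<.08)&(abs(P[...,1]+.05)<.09)&((hsv[...,0]<10)|(hsv[...,0]>170))&(hsv[...,1]>120)&(z>.09)&(z<.135)
q=P[m];x=(q[:,:2]-[.551,-.016])@[.633,-.774]
for lo in range(10,90,12):
    s=q[(x*1000>lo)&(x*1000<=lo+12)]
    if len(s):print(lo,len(s),np.round(np.percentile(s[:,2],[50,90]),4))
v,w=np.where(m);print(w.min(),w.max(),v.min(),v.max())
cv2.imwrite('pics/s8.png',cv2.resize(im[120:270,235:375],None,fx=4,fy=4,interpolation=cv2.INTER_CUBIC)[...,::-1])"
```

```text
clock: 21.25
tcp_pos: [0.5816, -0.0507, 0.0837]
tool_rot: [179.8, 0.1, 129.3]
ft_force: [-3.6, 2.4, 17.7]
finger_gap: -0.0002
finger_force: 8.7
clock: 21.75
tcp_pos: [0.5813, -0.0512, 0.2034]
tool_rot: [179.8, 0.2, 129.3]
ft_force: [-0.9, 0.7, -0.3]
finger_gap: -0.0002
finger_force: 0.0
10 32 [0.1115 0.1186]
22 33 [0.1134 0.1183]
34 39 [0.1139 0.1181]
46 36 [0.1141 0.1186]
58 40 [0.1128 0.1179]
70 33 [0.1136 0.1189]
267 295 197 209
```

View pics/s8.png

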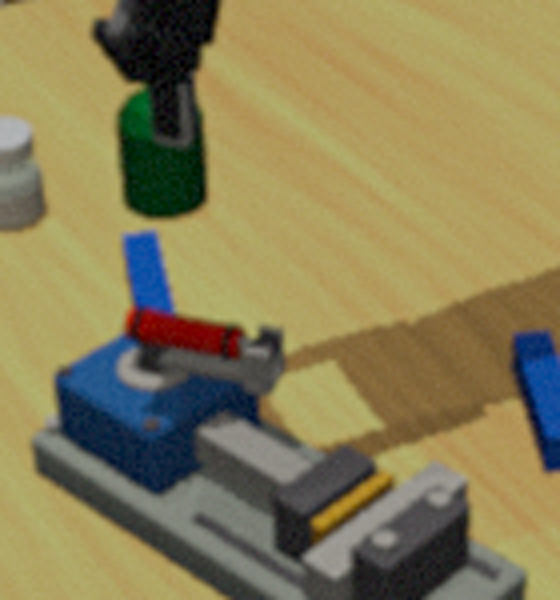

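The grip lies flat: its top is level at about 0.118 m along its length, in the same pixels as at the start. The bar is held between the pad and the backstop, and the gripper is clear.

```bash
python3 -c "
from cell import arm
print(arm.job_done())"
```

```text
the job is handed in; nothing more can be done
None
```

I clamped the bar at about 40 N, judged from the roughly 6 N extra push at the grip, folded the grip flat again, and handed the job in at about 22 s; no pass/fail verdict came back.

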